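# Remove a microscope's transit key

### The arm

A 7-joint arm with a two-finger parallel gripper is mounted at the origin on the work surface. World frame = base frame: x ahead of the robot, y to its left, z up, the work surface at z = 0. Lengths are in mm, angles in rad, forces in N, time in s.
With the tool pointing down it reaches from about 425 to 875 mm from the base axis. Payload 4.7 kg.
Tool frame: the origin (TCP) lies midway between the tips of the shut fingers; the grasp point (between the pads) lies 19 mm behind it; z points along the fingers, y is the direction in which the jaws open and shut (so a half turn about z gives the same grasp; the last joint's range is limited). The gripper opens to 87 mm and grips with 3 to 60 N. Pads are 19 mm wide; open, the fingers measure 117 mm over their backs; the gripper's body (75 mm by 190 mm) begins 51 mm behind the grasp point.
Start: joints at [1.36, 0.321, -0.07, 1.45, 0.023, 1.371, -0.057], TCP at [144.87, -633.671, 222.587] pointing down, gripper open.
Joint ranges: [-2.86, 2.86], [-0.3, 2.09], [-1.38, 1.24], [0.06, 2.45], [-1.56, 4.7], [0.09, 2.05], [-2.69, 2.69]. Speed limits (rad/s): [2.57, 2.57, 3.14, 3.14, 3.14, 3.14, 3.14].

### API

Orientations are given as [roll, pitch, yaw] about the fixed x, y, z axes, in that order (R = Rz(yaw) Ry(pitch) Rx(roll)).
In Python, from bench import telemetry, imaging, order gives the robot as it stands.
- The arm moves only by the shell command python3 -m pendant 'ROWS' [FORCE]. ROWS is a JSON object of lists of equal length, an entry for each row: "slide": the shift along the tool's x, y, z in m, a list of three; "delta_rot": the turn, a rotation vector about the tool's x, y, z in rad, a list of three; "hand": the finger opening in m, from 0 to 0.087. In form: {"slide": [[tx, ty, tz], ...], "delta_rot": [[rx, ry, rz], ...], "hand": [hand, ...]}. A call has 1 to 10 rows; each row shifts and turns the commanded pose from where the row before left it, along the tool's axes as they then stand; what a row does not reach is not made up. A row lasts 1/10 s, in which the tool goes at most 50 mm and 8.59 degrees, less where a joint would pass 70% of its speed; a pose out of reach is approached as far as the arm can. A call is refused whole if a number of a shift passes 0.05 or a number of a turn 0.15, either way. A call with a gripper value outside its range is refused whole. The fingers move at their own pace and stop on an object; FORCE is the grip in N (left out, the last holds). Time passes only in rows, so rows that do not move let the fingers close. It gives the time, the measured TCP pose, the force and the opening at its end, in the units of the state.
- telemetry.sense(): the state, without advancing time (a new reading comes with each control period).
- imaging.camera(name): name is "side" or "top"; returns the picture (420x560x3 uint8, blue, green, red); there is no depth.
- imaging.camera_model(name): a dict with "mtx" (3x3 intrinsics, pixels), "R" (3x3) and "t" (3): a world point X has camera coordinates R X + t. Camera axes: x right, y down, z forward; pixel columns grow to the right and rows downward; lengths in mm; the calibration is good to about 2 mm. A picture is of the moment at which its call begins. camera_model takes no time and is no camera call.
- order.sign_off(): hands the job in, once; it reports no verdict.
The state is a dict: "time_s": time; "joint_positions": joint angles; "dq": joint speeds; "tau": joint torques, N m; "eef_pos": TCP position; "orientation": TCP orientation; "force": force on the tool from outside, world axes, zero at the start; "ft_torque": the same for the moment, N m; "grip_width": finger opening in mm.
Only numpy, scipy, OpenCV 4.12 (cv2) and the standard library are available. Lean on these libraries where they do the work, as an engineer would, in place of code of your own. Each camera call takes 0.05 s, during which the arm holds its last target.

### The job

A microscope foot has to be freed of its red transit key before assembly, but a blue lens case has been left on the foot hard against the key's handle. First lift the case off and set it down gently, upright, in the middle of the black mat; then turn the key until its foot plate lines up with the guard slot, draw it straight up out of the slot without forcing it, and stand it, without dropping it, upright on its foot plate in the yellow tray. Leave the key and case there and do not disturb the loose lens, dust cap, eyepiece or bottle.

Things in the scene. Friction and masses are not known exactly. Their poses are not given: they have to be found in the camera images.
- foot: White microscope foot (fixed; place and yaw vary); origin on the work surface below the slot centre. Its grey guard deck is 220 x 220 mm, 6 mm thick, top 46 mm above the work surface. Beneath is a hollow chamber where the key turns freely, its floor 38 mm below the deck's top. On the +x side, 110 to 180 mm from the origin, is the low arm stump, its top 23 mm above the deck.
- slot (a point): Centre of the guard slot in the deck, at the level of the deck's top. The slot is 80 mm long along this point's x axis and 32 mm wide along y, edged in yellow.
- key_grip (a point): Centre of the red bar handle of the loose transit key (about 0.25 kg): 100 mm long along x, 16 mm thick along y (grip it across y, from above), 24 mm high. A 12 mm stem runs down from it to the foot plate; z is up along the stem. The plate's underside is 80 mm below this point. At the start the plate stands on the chamber floor, so this point is 42 mm above the deck's top.
- key_plate (a point): Centre of the key's steel foot plate: 70 mm along x (parallel to the handle), 24 mm along y, 10 mm thick. It starts turned 0.75 to 1.35 rad from the slot and passes it only when parallel to it within about 6 degrees (either way round) with the stem near the slot's centre. Raised 5 mm it turns freely; out of line it meets the deck after 22 mm. It is out of the slot once raised 45 mm.
- case_grip (a point): Centre of the black handle bar on top of the loose blue lens case (about 0.4 kg): 90 mm long along x, 16 mm thick along y (grip it across y, from above), 18 mm high, 26 mm free below. The case body is 130 (x) x 60 (y) x 45 mm high, its underside 80 mm below this point. It stands on the deck along the key's handle, 8 mm or less from it, so that the key can be neither gripped nor turned.
- mat_mid (a point): Centre of the top face of the black rubber mat (fixed, 210 mm along x, 160 mm along y, 3 mm thick, with a thin white outline); may be left or right of the foot.
- tray_in (a point): Centre of the inner floor of the fixed yellow tray (outside 200 mm along x, 150 mm along y, 30 mm high, walls and floor 5 mm, open at the top); may be left or right of the foot. This point is on the floor's upper face.
- lens_a: Steel objective lens with a yellow band, 28 mm in diameter, 45 mm high, standing loose on the deck's corner; origin at its underside. Bystander: leave it where it is.
- dust_cap: Black round cap, 32 mm in diameter, 18 mm high, loose on another corner of the deck; origin at its underside. Bystander: leave it where it is.
- eyepiece: Black and steel eyepiece, 44 mm in diameter, 60 mm high, standing beyond the tray; origin at its underside. Bystander: leave it where it is.
- cleaner: White bottle with blue cap, 48 mm in diameter, 110 mm high, standing beyond the mat; origin at its underside. Bystander: leave it where it is.
Mind the look-alikes: they are no part of the job. Of the things that look like the part that bears key_grip, the largest one is meant. What is shaped like the part that bears case_grip but white is not meant.

How it is judged (in metres and radians):
On the way, in this order (a step that is already met when the one before it is completed fails the run):
1. the case stands released, upright and still in the middle of the mat, the key still locked under the guard (horizontal distance between case_grip and mat_mid below 0.05 m and z of case_grip in the frame of mat_mid between 0.074 and 0.086 m and angle between case_grip's own z axis and vertical below 0.08 rad and contact force between case and the fingers below 0.3 N and linear speed of case below 0.02 m/s and z of key_grip in the frame of slot below 0.055 m), for 0.2 s.
2. the key has been drawn up out of the slot (its foot plate above the deck) (z of key_grip in the frame of slot above 0.085 m), for 0.05 s.
At the end, for the whole second after the job is handed in: The blue case stands upright (within about 4 degrees) on the mat, its centre within 50 mm of the mat's centre, and the red key stands upright (within about 5 degrees) on its foot plate on the floor of the yellow tray; both are released and at rest (horizontal distance between case_grip and mat_mid below 0.05 m and z of case_grip in the frame of mat_mid between 0.074 and 0.086 m and angle between case_grip's own z axis and vertical below 0.08 rad and contact force between each of case, key and the fingers below 0.3 N and linear speed of each of case, key below 0.02 m/s and x of key_grip in the frame of tray_in between -0.095 and 0.095 m and y of key_grip in the frame of tray_in between -0.07 and 0.07 m and z of key_grip in the frame of tray_in between 0.074 and 0.086 m and angle between key_grip's own z axis and vertical below 0.1 rad); the robot touches nothing.
It fails at once if a bystander (lens, dust cap, eyepiece, bottle) is moved more than 30 mm (distance of any of lens_a, dust_cap, eyepiece, cleaner from where it was at the start of the episode above 0.03 m).
It fails at once if the key is forced: pushed or pulled against the microscope foot with more than 40 N (contact force between key and foot above 40 N).
It fails at once if the blue case is tipped by more than about 35 degrees (angle between case_grip's own z axis and vertical above 0.6 rad).
It fails at once if the case or the key is dropped from a height (falls free at more than 0.7 m/s, about 25 mm) ((contact force between case and the fingers below 0.1 N and linear speed of case above 0.7 m/s) or (contact force between key and the fingers below 0.1 N and linear speed of key above 0.7 m/s)).
It also fails if it takes over 72 s, if anything falls off the work surface, if the arm or the gripper's body presses on something with over 40 N, if the wrist force passes 120 N, or if a joint passes its speed limit or range.

## Working session

There is one attempt and no reset: what is moved stays moved. The work goes in short steps, Python scripts to look and compute and a shell command to move; the robot and the scene stay as the last step left them, time stands still between calls to the robot, and variables do not carry over. Pictures are saved under pics/ and viewed, and the job is handed in when it is done.

```bash
ls; mkdir -p pics; python3 - <<'E'
from bench import telemetry, imaging
import cv2
print(telemetry.sense())
for n in("top","side"):
    cv2.imwrite(f"pics/{n}0.png",imaging.camera(n)); print(imaging.camera_model(n))
E
```

```text
pics
{'time_s': 0.0, 'joint_positions': array([ 1.36008827,  0.32182542, -0.07008261,  1.45166966,  0.02261242,
        1.37078625, -0.05689058]), 'dq': array([ 0.0016243 ,  0.00024633, -0.00099512, -0.00111559, -0.00074118,
        0.00143648,  0.00198037]), 'tau': array([ 5.84190111e-04, -4.91289711e+01, -4.03626384e-01, -3.12526560e+01,
       -6.39874907e-02,  4.38158121e-02,  1.78639871e-04]), 'eef_pos': array([ 144.72106198, -633.12202509,  221.46260349]), 'orientation': array([-3.13969417e+00,  1.10381724e-04,  2.24848503e-01]), 'force': array([ 0.60304974, -0.20385012,  0.12513754]), 'ft_torque': array([-0.03492686, -0.00329121,  0.00339558]), 'grip_width': 87.14902305465883}
{'mtx': array([[504.261456  ,   0.        , 275.7591541 ],
       [  0.        , 504.261456  , 216.89164181],
       [  0.        ,   0.        ,   1.        ]]), 'R': array([[ 0.02876248, -0.9994302 , -0.01766337],
       [-0.98355967, -0.0251453 , -0.1788242 ],
       [ 0.17827815,  0.0225164 , -0.98372248]]), 't': array([  27.09589015,  494.09904649, 1254.68131848])}
{'mtx': array([[391.68294115,   0.        , 284.99022465],
       [  0.        , 391.68294115, 209.31886274],
       [  0.        ,   0.        ,   1.        ]]), 'R': array([[-0.85479868, -0.51889782, -0.00801736],
       [-0.33943732,  0.57071966, -0.74770407],
       [ 0.39255767, -0.63641506, -0.66398369]]), 't': array([419.14934935, 220.99474161, 762.0396327 ])}
```

View pics/top0.png

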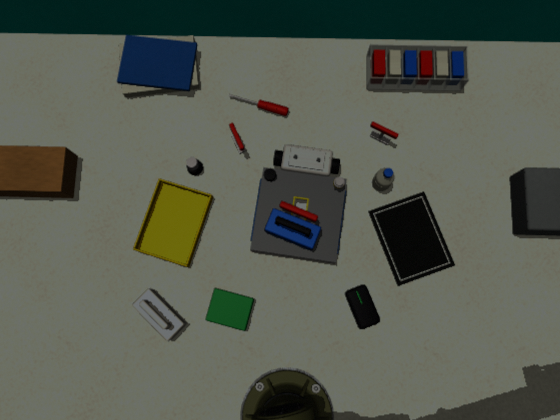

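View pics/side0.png

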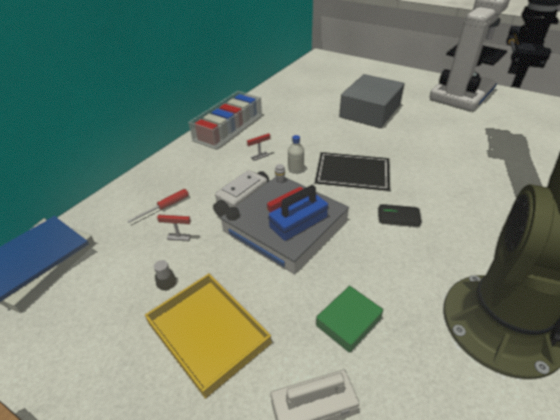

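Candidates for the key: red T-bars at top-view (298,211), (238,140) and (384,131), plus a screwdriver at (272,107). The largest T-bar, (298,211) in the slot, is the key. Candidates for the case: blue (293,228) and white (159,314). The blue one is meant. I'll confirm both in a crop.

```bash
cat > h.py <<'E'
import numpy as np, cv2
from bench import telemetry, imaging
def ray(n,uv):
    m=imaging.camera_model(n);R=m['R'];t=m['t']
    d=R.T@np.linalg.inv(m['mtx'])@np.array([uv[0],uv[1],1.]); return -R.T@t,d
def plane(n,uv,z):
    c,d=ray(n,uv); return c+d*(z-c[2])/d[2]
def tri(a,b):
    c1,d1=ray('top',a);c2,d2=ray('side',b)
    s=np.linalg.lstsq(np.c_[d1,-d2],c2-c1,rcond=None)[0]
    p,q=c1+s[0]*d1,c2+s[1]*d2
    return (p+q)/2,np.linalg.norm(p-q)
def proj(n,X):
    m=imaging.camera_model(n);p=m['mtx']@(m['R']@np.array(X,float)+m['t']);return p[:2]/p[2]
def crop(img,x0,y0,x1,y1,k,f):
    cv2.imwrite(f,cv2.resize(img[y0:y1,x0:x1],None,fx=k,fy=k,interpolation=cv2.INTER_CUBIC))
E
python3 - <<'E'
from h import *
t=cv2.imread('pics/top0.png');s=cv2.imread('pics/side0.png')
a=cv2.resize(cv2.convertScaleAbs(t[140:280,235:365],alpha=1.8),None,fx=4,fy=4,interpolation=cv2.INTER_CUBIC)
cv2.imwrite('pics/c1.png',a)
crop(s,200,150,360,280,5,'pics/c2.png')
E
```

```text
(no output)
```

View pics/c1.png

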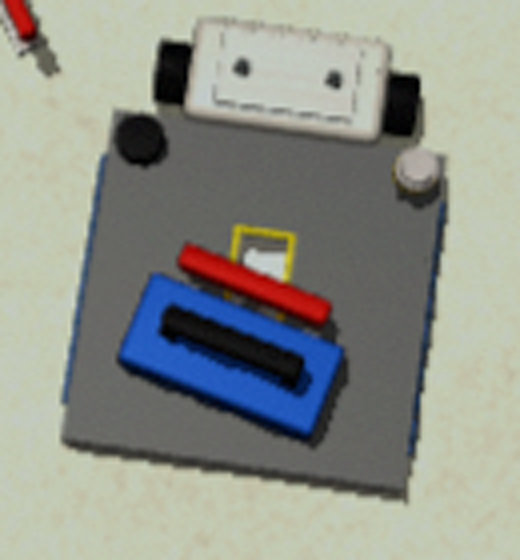

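View pics/c2.png

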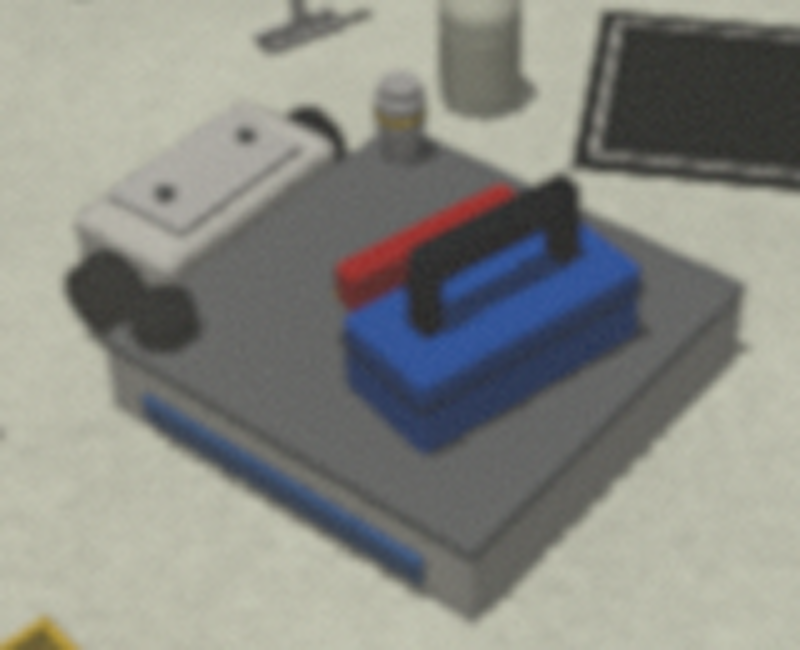

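The crop confirms it: the big red bar, about (298,211) top view, stands in the yellow-edged slot, with the blue case and its black handle beside it. Now measuring.

```bash
cat > m.py <<'E'
from h import *
def rect(mask,x0,y0,x1,y1,show=None):
    k=4
    m=mask[y0:y1,x0:x1].astype(np.uint8)
    c,_=cv2.findContours(m,cv2.RETR_EXTERNAL,cv2.CHAIN_APPROX_NONE)
    c=max(c,key=cv2.contourArea)+np.array([x0,y0])
    return c
def obb(n,c,z):
    P=np.array([plane(n,p,z)[:2] for p in c.reshape(-1,2).astype(float)],np.float32)
    (ce,wh,a)=cv2.minAreaRect(P)
    if wh[0]<wh[1]: a+=90; wh=wh[::-1]
    a=(a+90)%180-90
    return np.round(ce,1),np.round(wh,1),round(np.radians(a),3)
E
python3 - <<'E'
from m import *
t=cv2.imread('pics/top0.png');hsv=cv2.cvtColor(t,cv2.COLOR_BGR2HSV)
H,S,V=cv2.split(hsv)
print(-imaging.camera_model('top')['R'].T@imaging.camera_model('top')['t'])
blue=(H>100)&(H<130)&(S>120)&(V>60)
c=rect(blue,255,190,345,260);print('case body z91',obb('top',c,91))
inner=np.zeros_like(V);cv2.drawContours(inner,[cv2.convexHull(c)],-1,1,-1)
blk=(inner>0)&(V<28)
hb=rect(blk,255,190,345,260);print('handle z135',obb('top',hb,135),cv2.minAreaRect(hb))
red=((H<8)|(H>172))&(S>150)&(V>60)
print('key z100',obb('top',rect(red,260,190,345,230),100))
yel=(H>20)&(H<35)&(S>150)&(V>50)
print('tray z30',obb('top',rect(yel,120,170,225,280),30))
yc=rect(yel,280,190,320,222);print('slotbits',obb('top',yc,46))
mat=(V<30)
print('mat z3',obb('top',rect(mat,360,185,465,290),3))
gr=(S<30)&(V<85)&(V>40)
ct=rect(gr,240,150,360,270);print('deck',obb('top',ct,46))
for n,p,z in(('lens',(340,183),91),('cap',(270,174),64),('eye',(194,166),60),('bottle',(388,174),110),('stump tl',(284,147),69)):print(n,plane('top',p,z))
E
```

```text
[ 261.51428118   11.25380933 1323.09368469]
case body z91 (array([459.1,  -2.1]), array([127.9,  58.2]), np.float64(1.213))
handle z135 (array([455.2,  -2.2]), array([88.3, 18.7]), np.float64(1.2)) ((292.60357666015625, 226.249755859375), (36.99253845214844, 7.774487018585205), 22.47943687438965)
key z100 (array([501.2, -15.8]), array([97.3, 13.9]), np.float64(1.193))
tray z30 (array([476.3, 310.7]), array([199.5, 149.7]), np.float64(-0.279))
slotbits (array([532.6, -21.3]), array([40. , 29.1]), np.float64(1.426))
mat z3 (array([ 454. , -315.3]), array([207.6, 158. ]), np.float64(0.37))
deck (array([504.9, -18.7]), array([228.3, 226.3]), np.float64(1.448))
lens [ 575.30554255 -119.19350355   91.        ]
cap [601.68521807  58.15521224  64.        ]
eye [619.49858673 256.70439404  60.        ]
bottle [ 596.26047657 -235.49886148  110.        ]
stump tl [673.43943586  23.89442341  69.        ]
```

Case centre is about (458,-2) at yaw 1.21. Key is at (501,-16), yaw 1.19, slot yaw about -0.12, mat (454,-315), tray (476,311). I'll move towards the case.

```bash
python3 -m pendant '{"slide":[[0.0346,-0.0194,0],[0.0346,-0.0194,0],[0.0346,-0.0194,0],[0.0346,-0.0194,0],[0.0346,-0.0194,0],[0.0346,-0.0194,0],[0.0346,-0.0194,0],[0.0346,-0.0194,0],[0,0,0],[0,0,0]],"delta_rot":[[0,0,0],[0,0,0],[0,0,0],[0,0,0],[0,0,0],[0,0,0],[0,0,0],[0,0,0],[0,0,0],[0,0,0]],"hand":[0.06,0.06,0.06,0.06,0.06,0.06,0.06,0.06,0.06,0.06]}' 20
cat > go.py <<'E'
import sys
from h import *
from scipy.spatial.transform import Rotation as Ro
# tool-axis shift (mm) and rotvec from the present pose to x y z yaw (tool down)
x,y,z,yaw=map(float,sys.argv[1:5])
s=telemetry.sense();R=Ro.from_euler('xyz',s['orientation'])
g=Ro.from_euler('xyz',[np.pi,0,yaw])
print('t',round(s['time_s'],2),'pos',s['eef_pos'].round(1),'rpy',s['orientation'].round(3),'grip',round(s['grip_width'],1),'F',s['force'].round(1))
print('shift mm',R.inv().apply(np.array([x,y,z])-s['eef_pos']).round(1),'rotvec',(R.inv()*g).as_rotvec().round(3))
E
python3 go.py 458 -2 190 0.225
```

```text
time_s: 1.1
eef_pos: [380.8, -419.7, 222.2]
orientation: [-3.141, 0.001, 0.228]
force: [0.3, -0.9, -1.0]
grip_width: 60.2
t 1.1 pos [ 380.8 -419.7  222.2] rpy [-3.141e+00  1.000e-03  2.280e-01] grip 60.2 F [ 0.3 -0.9 -1. ]
shift mm [ 169.6 -389.4   32.3] rotvec [-0.     0.001  0.003]
```

```bash
python3 -m pendant '{"slide":[[0.0188,-0.0433,0.003],[0.0188,-0.0433,0.003],[0.0188,-0.0433,0.003],[0.0188,-0.0433,0.003],[0.0188,-0.0433,0.003],[0.0188,-0.0433,0.003],[0.0188,-0.0433,0.003],[0.0188,-0.0433,0.003],[0.0188,-0.0433,0.003],[0,0,0]],"delta_rot":[[0,0,0],[0,0,0],[0,0,0],[0,0,0],[0,0,0],[0,0,0],[0,0,0],[0,0,0],[0,0,0],[0,0,0]],"hand":[0.06,0.06,0.06,0.06,0.06,0.06,0.06,0.06,0.06,0.06]}' 
python3 -m pendant '{"slide":[[0,0,0],[0,0,0],[0,0,0],[0,0,0],[0,0,0],[0,0,0],[0,0,0],[0,0,0]],"delta_rot":[[0,0,-0.14],[0,0,-0.14],[0,0,-0.14],[0,0,-0.14],[0,0,-0.14],[0,0,-0.14],[0,0,-0.14],[0,0,0]],"hand":[0.06,0.06,0.06,0.06,0.06,0.06,0.06,0.06]}' 
python3 go.py 457 -2 107 1.207
python3 - <<'E'
from h import *
for n,b in(('top',(240,150,360,270,5)),('side',(220,80,380,200+60,4))):
    i=imaging.camera(n); crop(i,*b,f'pics/a_{n}.png')
E
```

```text
time_s: 2.1
eef_pos: [458.5, 2.6, 195.6]
orientation: [-3.14, -0.001, 0.233]
force: [0.1, 0.3, 0.5]
grip_width: 60.2
time_s: 2.9
eef_pos: [458.0, -5.0, 195.3]
orientation: [-3.141, 0.001, 1.202]
force: [0.3, 1.0, -0.2]
grip_width: 60.3
t 2.9 pos [458.   -5.  195.3] rpy [-3.141e+00  1.000e-03  1.202e+00] grip 60.3 F [ 0.3  1.  -0.2]
shift mm [ 2.5 -2.  88.3] rotvec [-0.     0.001 -0.005]
```

View pics/a_side.png

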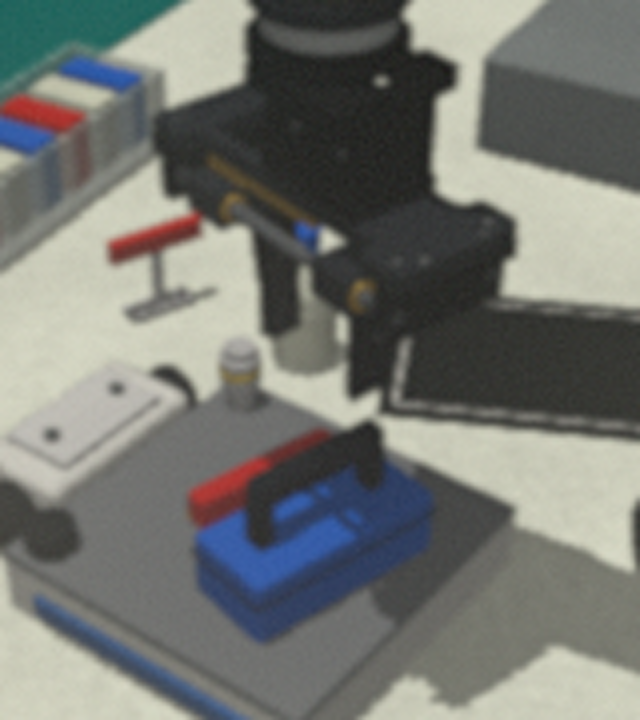

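View pics/a_top.png

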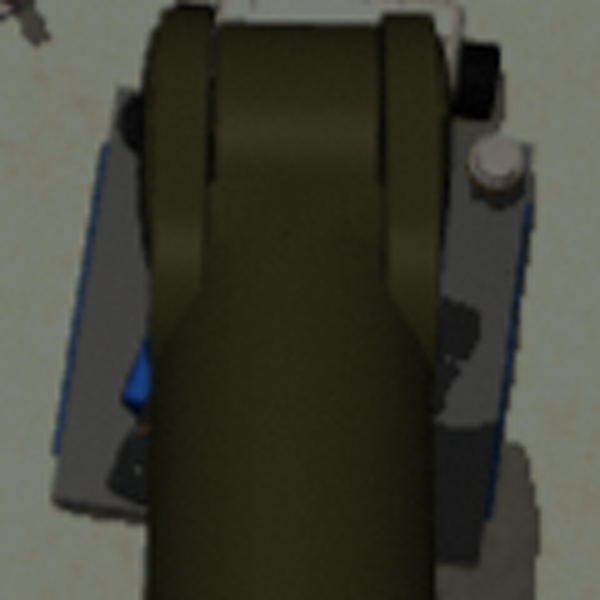

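The side view shows the fingers straddling the black handle direction at about (310,110) full frame, and the top view is hidden by the arm. Descending and gripping.

```bash
python3 -m pendant '{"slide":[[0.0025,-0.002,0.018],[0,0,0.018],[0,0,0.018],[0,0,0.018],[0,0,0.015],[0,0,0],[0,0,0]],"delta_rot":[[0,0,-0.005],[0,0,0],[0,0,0],[0,0,0],[0,0,0],[0,0,0],[0,0,0]],"hand":[0.06,0.06,0.06,0.06,0.06,0.06,0.06]}' 
python3 - <<'E'
from h import *
crop(imaging.camera('side'),220,100,380,250,5,f'pics/b_side.png')
E
python3 go.py 457 -2 107 1.207
```

```text
time_s: 3.7
eef_pos: [457.2, -0.4, 108.7]
orientation: [-3.141, -0.0, 1.208]
force: [0.6, 0.6, 0.1]
grip_width: 60.4
t 3.75 pos [ 4.577e+02 -3.000e-01  1.092e+02] rpy [ 3.141 -0.     1.208] grip 59.8 F [ 0.4 -0.3  0.5]
shift mm [-1.9 -0.1  2.2] rotvec [ 0.001 -0.     0.001]
```

View pics/b_side.png

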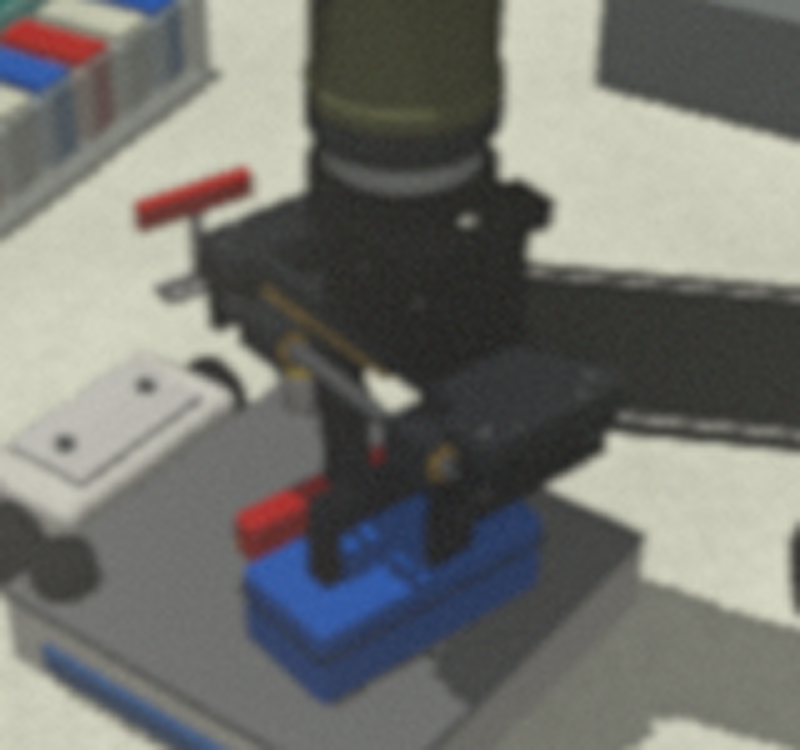

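The fingers sit on both sides of the case handle, clear of the red bar. Closing.

```bash
python3 -m pendant '{"slide":[[0,0,0.002],[0,0,0],[0,0,0],[0,0,0],[0,0,0],[0,0,0],[0,0,0],[0,0,0]],"delta_rot":[[0,0,0],[0,0,0],[0,0,0],[0,0,0],[0,0,0],[0,0,0],[0,0,0],[0,0,0]],"hand":[0,0,0,0,0,0,0,0]}' 30
python3 -m pendant '{"slide":[[0,0,-0.003],[0,0,-0.005],[0,0,-0.01],[0,0,-0.015],[0,0,-0.02],[0,0,-0.02],[0,0,-0.02],[0,0,-0.01],[0,0,0]],"delta_rot":[[0,0,0],[0,0,0],[0,0,0],[0,0,0],[0,0,0],[0,0,0],[0,0,0],[0,0,0],[0,0,0]],"hand":[0,0,0,0,0,0,0,0,0]}'
python3 - <<'E'
from h import *
crop(imaging.camera('side'),200,60,380,250,4,f'pics/c_side.png')
E
python3 go.py 454 -315 210 1.207
```

```text
time_s: 4.55
eef_pos: [457.6, -0.1, 106.7]
orientation: [3.141, -0.0, 1.21]
force: [1.4, -0.1, -0.4]
grip_width: 15.5
time_s: 5.45
eef_pos: [458.1, 0.0, 211.1]
orientation: [3.139, -0.0, 1.21]
force: [1.5, 0.4, -4.2]
grip_width: 15.6
t 5.5 pos [457.4  -0.  209.9] rpy [3.141 0.    1.21 ] grip 15.5 F [-0.6 -0.9 -3.2]
shift mm [-295.9  108.1    0. ] rotvec [0.001 0.    0.003]
```

View pics/c_side.png

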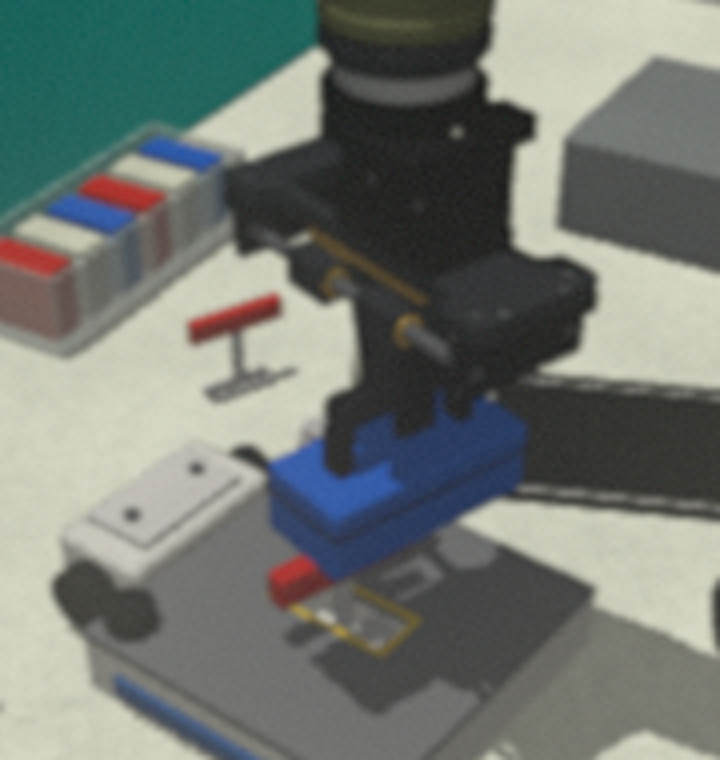

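The case hangs level in the grip, clear of key and deck. Carrying it to the mat.

```bash
python3 -m pendant '{"slide":[[-0.017,0.006,0],[-0.031,0.0113,0],[-0.033,0.012,0],[-0.033,0.012,0],[-0.033,0.012,0],[-0.033,0.012,0],[-0.033,0.012,0],[-0.033,0.012,0],[-0.031,0.0113,0],[-0.019,0.0073,0]],"delta_rot":[[0,0,0],[0,0,0],[0,0,0],[0,0,0],[0,0,0],[0,0,0],[0,0,0],[0,0,0],[0,0,0],[0,0,0]],"hand":[0,0,0,0,0,0,0,0,0,0]}'
python3 -m pendant '{"slide":[[0,0,0],[0,0,0.025],[0,0,0.03],[0,0,0.03],[0,0,0.025],[0,0,0.015],[0,0,0]],"delta_rot":[[0,0,0],[0,0,0],[0,0,0],[0,0,0],[0,0,0],[0,0,0],[0,0,0]],"hand":[0,0,0,0,0,0,0]}'
python3 go.py 454 -315 64 1.207
```

```text
time_s: 6.5
eef_pos: [452.0, -317.6, 207.7]
orientation: [-3.139, 0.0, 1.207]
force: [-0.5, -0.2, -3.0]
grip_width: 15.3
time_s: 7.2
eef_pos: [452.3, -312.8, 82.1]
orientation: [-3.137, -0.002, 1.211]
force: [-0.3, -0.2, -2.1]
grip_width: 15.7
t 7.2 pos [ 452.3 -312.8   82.1] rpy [-3.137e+00 -2.000e-03  1.211e+00] grip 15.7 F [-0.3 -0.2 -2.1]
shift mm [-1.5  2.5 18. ] rotvec [-0.005 -0.002  0.004]
```

```bash
python3 -m pendant '{"slide":[[0,0,0.008],[0,0,0.005],[0,0,0.003],[0,0,0.001],[0,0,0],[0,0,0]],"delta_rot":[[0,0,0],[0,0,0],[0,0,0],[0,0,0],[0,0,0],[0,0,0]],"hand":[0,0,0,0,0,0]}'
python3 go.py 454 -315 64 1.207
```

```text
time_s: 7.8
eef_pos: [453.8, -315.2, 67.9]
orientation: [3.141, 0.0, 1.21]
force: [-0.4, -1.5, -2.7]
grip_width: 15.4
t 7.8 pos [ 453.8 -315.2   67.9] rpy [3.141 0.    1.21 ] grip 15.4 F [-0.4 -1.5 -2.7]
shift mm [0.3 0.1 3.9] rotvec [0.001 0.    0.003]
```

```bash
python3 -m pendant '{"slide":[[0,0,0.002],[0,0,0.001],[0,0,0.001],[0,0,0.001],[0,0,0],[0,0,0]],"delta_rot":[[0,0,0],[0,0,0],[0,0,0],[0,0,0],[0,0,0],[0,0,0]],"hand":[0,0,0,0,0,0]}'
python3 - <<'E'
from h import *
crop(imaging.camera('side'),290,80,430,210,5,f'pics/d_side.png')
E
python3 go.py 454 -315 64 1.207
```

```text
time_s: 8.4
eef_pos: [454.2, -315.3, 63.4]
orientation: [3.14, 0.0, 1.21]
force: [-0.1, 1.5, 4.4]
grip_width: 15.7
t 8.45 pos [ 454.2 -315.3   63.4] rpy [3.14 0.   1.21] grip 15.7 F [-0.3  1.1  4.7]
shift mm [ 0.2 -0.3 -0.6] rotvec [0.001 0.    0.003]
```

View pics/d_side.png

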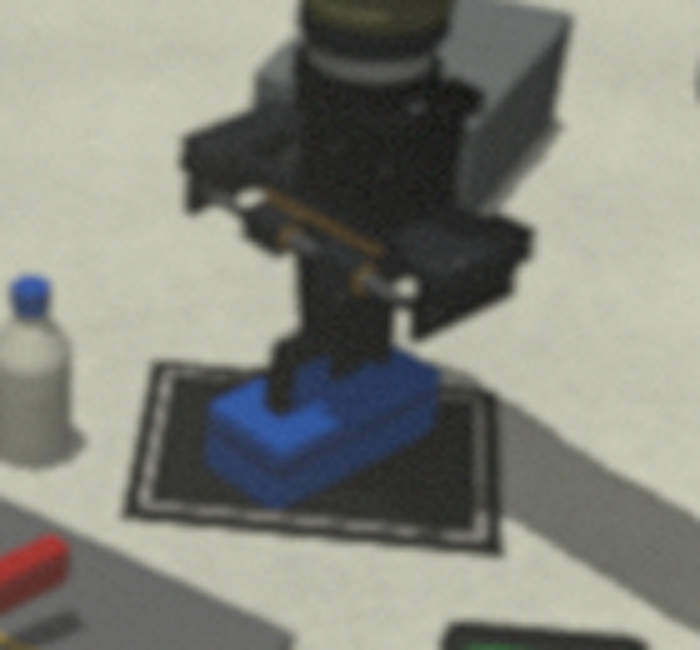

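The case stands on the middle of the mat: force flipped from -3 N to +4.7 N. Releasing and rising.

```bash
python3 -m pendant '{"slide":[[0,0,0],[0,0,0],[0,0,0],[0,0,0],[0,0,-0.01],[0,0,-0.03],[0,0,-0.04],[0,0,-0.04],[0,0,-0.03],[0,0,0]],"delta_rot":[[0,0,0],[0,0,0],[0,0,0],[0,0,0],[0,0,0],[0,0,0],[0,0,0],[0,0,0],[0,0,0],[0,0,0]],"hand":[0.05,0.05,0.05,0.05,0.05,0.05,0.05,0.05,0.05,0.05]}'
python3 - <<'E'
from m import *
t=imaging.camera('top');cv2.imwrite('pics/top1.png',t)
s=imaging.camera('side');cv2.imwrite('pics/side1.png',s)
cv2.imwrite('pics/e1.png',cv2.resize(cv2.convertScaleAbs(t[140:280,235:365],alpha=1.8),None,fx=4,fy=4,interpolation=cv2.INTER_CUBIC))
crop(s,210,110,400,260,4,'pics/e2.png')
H,S,V=cv2.split(cv2.cvtColor(t,cv2.COLOR_BGR2HSV))
red=((H<8)|(H>172))&(S>150)&(V>60)
print('key z100',obb('top',rect(red,260,190,345,230),100))
yel=((H>18)&(H<38)&(S>110)&(V>40)).astype(np.uint8)
ys,xs=np.nonzero(yel[190:240,280:325]);P=np.c_[xs+280,ys+190].astype(np.int32).reshape(-1,1,2)
print('slot',obb('top',P,46),len(xs))
E
python3 go.py 501 -16 180 1.193
```

```text
time_s: 9.45
eef_pos: [456.2, -316.5, 218.7]
orientation: [3.132, 0.003, 1.21]
force: [0.3, 0.7, 0.2]
grip_width: 50.2
key z100 (array([501. , -15.9]), array([97.7, 14.3]), np.float64(1.194))
slot (array([503.8, -18.1]), array([89.4, 41.1]), np.float64(-0.121)) 157
t 9.55 pos [ 453.9 -315.2  213.6] rpy [3.14e+00 1.00e-03 1.21e+00] grip 50.3 F [-0.1 -0.8 -0.3]
shift mm [296.6 -61.7  33.2] rotvec [0.002 0.001 0.017]
```

View pics/e1.png

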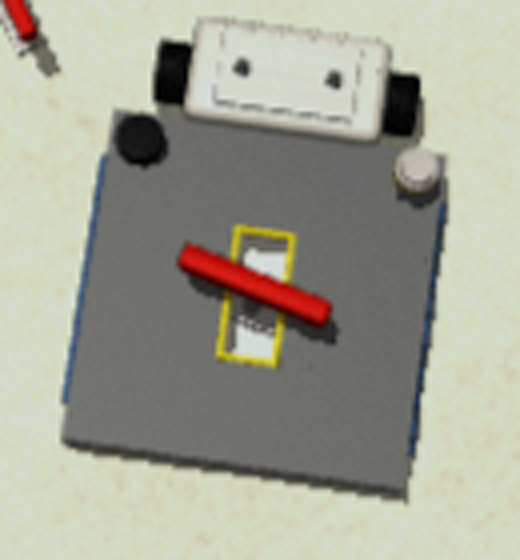

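View pics/e2.png

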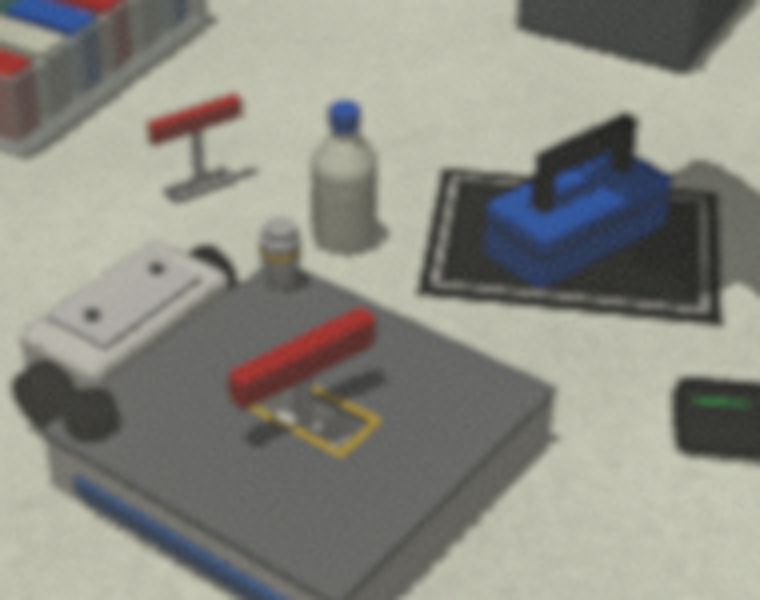

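The case stands upright and free on the mat. The key is at (501,-16), yaw 1.194, and the fully visible slot is at (503.8,-18.1), yaw -0.121. Moving over the key.

```bash
python3 -m pendant '{"slide":[[0.033,-0.0068,0.002],[0.033,-0.0069,0.003],[0.033,-0.0069,0.004],[0.033,-0.0069,0.004],[0.033,-0.0069,0.004],[0.033,-0.0069,0.004],[0.033,-0.0069,0.004],[0.033,-0.0069,0.004],[0.0326,-0.0069,0.004],[0,0,0]],"delta_rot":[[0,0,0.016],[0,0,0],[0,0,0],[0,0,0],[0,0,0],[0,0,0],[0,0,0],[0,0,0],[0,0,0],[0,0,0]],"hand":[0.05,0.05,0.05,0.05,0.05,0.05,0.05,0.05,0.05,0.05]}'
python3 -m pendant '{"slide":[[0,0,0],[0,0,0],[0,0,0]],"delta_rot":[[0,0,0],[0,0,0],[0,0,0]],"hand":[0.05,0.05,0.05]}'
python3 go.py 501.3 -16 69 1.193
```

```text
time_s: 10.55
eef_pos: [503.5, -10.4, 177.8]
orientation: [-3.138, -0.002, 1.202]
force: [0.8, -0.4, 0.9]
grip_width: 49.9
time_s: 10.85
eef_pos: [504.2, -17.9, 179.1]
orientation: [-3.141, 0.001, 1.191]
force: [-0.2, -0.3, 0.9]
grip_width: 49.9
t 10.85 pos [504.2 -17.9 179.1] rpy [-3.141e+00  1.000e-03  1.191e+00] grip 49.9 F [-0.2 -0.3  0.9]
shift mm [  0.8  -3.4 110.1] rotvec [-0.001  0.001 -0.002]
```

```bash
python3 -m pendant '{"slide":[[0.0008,-0.0034,0.02],[0,0,0.025],[0,0,0.025],[0,0,0.02],[0,0,0.012],[0,0,0.004],[0,0,0],[0,0,0]],"delta_rot":[[0,0,0],[0,0,0],[0,0,0],[0,0,0],[0,0,0],[0,0,0],[0,0,0],[0,0,0]],"hand":[0.05,0.05,0.05,0.05,0.05,0.05,0.05,0.05]}'
python3 go.py 501.3 -16 69 1.193
python3 - <<'E'
from h import *
crop(imaging.camera('side'),220,110,380,250,5,f'pics/f_side.png')
E
python3 go.py 501.3 -16 69 1.193
```

```text
time_s: 11.65
eef_pos: [502.6, -14.6, 74.5]
orientation: [3.14, -0.0, 1.193]
force: [0.5, 0.2, 0.4]
grip_width: 50.0
t 11.65 pos [502.6 -14.6  74.5] rpy [ 3.14  -0.     1.193] grip 50.0 F [0.5 0.2 0.4]
shift mm [-1.8 -0.6  5.5] rotvec [ 0.002 -0.     0.   ]
t 11.7 pos [502.7 -14.5  74.6] rpy [ 3.14  -0.     1.194] grip 49.8 F [ 0.1 -0.  -0.1]
shift mm [-1.9 -0.7  5.6] rotvec [ 0.002 -0.     0.001]
```

View pics/f_side.png

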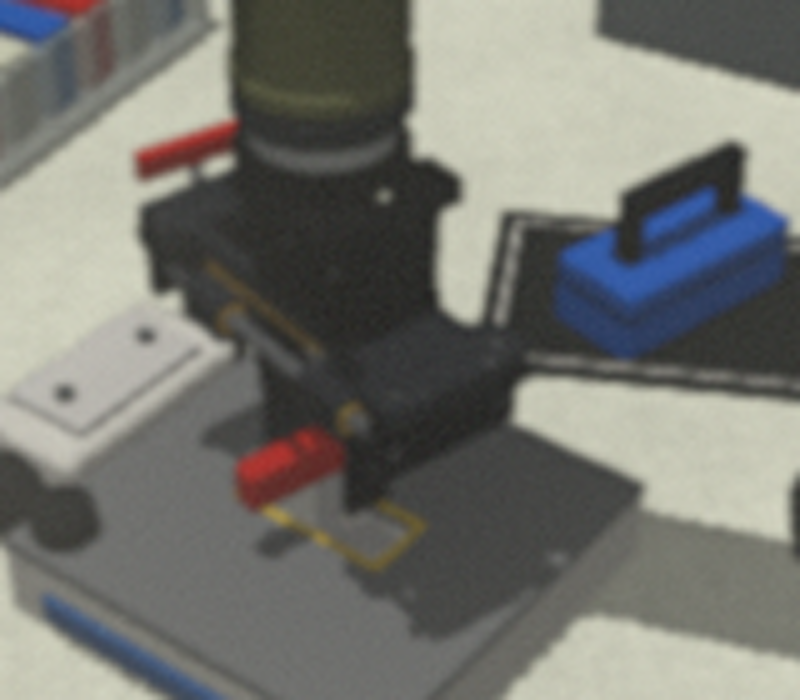

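The fingers straddle the red bar at about (275,200) full frame. Down 5 mm, then close and raise 8 mm.

```bash
python3 -m pendant '{"slide":[[-0.0015,-0.0006,0.004],[0,0,0.0015],[0,0,0],[0,0,0],[0,0,0],[0,0,0],[0,0,0],[0,0,0]],"delta_rot":[[0,0,0],[0,0,0],[0,0,0],[0,0,0],[0,0,0],[0,0,0],[0,0,0],[0,0,0]],"hand":[0.05,0.05,0.05,0,0,0,0,0]}' 30
python3 -m pendant '{"slide":[[0,0,-0.003],[0,0,-0.003],[0,0,-0.002],[0,0,0],[0,0,0],[0,0,0]],"delta_rot":[[0,0,0],[0,0,0],[0,0,0],[0,0,0],[0,0,0],[0,0,0]],"hand":[0,0,0,0,0,0]}'
python3 go.py 503.5 -17.8 77 -0.122
```

```text
time_s: 12.5
eef_pos: [500.7, -15.5, 68.0]
orientation: [3.142, 0.0, 1.194]
force: [-0.6, -0.2, 0.6]
grip_width: 17.8
time_s: 13.1
eef_pos: [500.5, -15.5, 75.9]
orientation: [-3.141, 0.0, 1.194]
force: [-0.4, -0.3, -1.5]
grip_width: 15.7
t 13.1 pos [500.5 -15.5  75.9] rpy [-3.141  0.     1.194] grip 15.7 F [-0.4 -0.3 -1.5]
shift mm [-1.   3.6 -1.1] rotvec [-0.     0.     1.316]
```

```bash
python3 -m pendant '{"slide":[[-0.001,0.0036,0],[0,0,0],[0,0,0],[0,0,0],[0,0,0],[0,0,0],[0,0,0],[0,0,0],[0,0,0],[0,0,0]],"delta_rot":[[0,0,0],[0,0,0.07],[0,0,0.14],[0,0,0.14],[0,0,0.14],[0,0,0.14],[0,0,0.14],[0,0,0.14],[0,0,0.14],[0,0,0.12]],"hand":[0,0,0,0,0,0,0,0,0,0]}'
python3 -m pendant '{"slide":[[0,0,0],[0,0,0],[0,0,0],[0,0,0],[0,0,0]],"delta_rot":[[0,0,0.1],[0,0,0.046],[0,0,0],[0,0,0],[0,0,0]],"hand":[0,0,0,0,0]}'
python3 go.py 503.5 -17.8 77 -0.122
python3 - <<'E'
from h import *
crop(imaging.camera('side'),220,110,380,250,5,f'pics/g_side.png')
E
python3 go.py 503.5 -17.8 77 -0.122
```

```text
time_s: 14.1
eef_pos: [503.8, -18.0, 75.9]
orientation: [3.142, 0.0, 0.018]
force: [-0.1, 0.4, -2.6]
grip_width: 15.4
time_s: 14.6
eef_pos: [503.6, -17.8, 76.0]
orientation: [3.142, 0.0, -0.121]
force: [0.5, -0.5, -2.0]
grip_width: 15.2
t 14.6 pos [503.6 -17.8  76. ] rpy [ 3.142  0.    -0.121] grip 15.2 F [ 0.5 -0.5 -2. ]
shift mm [-0.1 -0.  -1. ] rotvec [0.    0.    0.001]
t 14.65 pos [503.6 -17.8  76. ] rpy [ 3.142  0.    -0.122] grip 15.7 F [-0.1 -0.3 -2.5]
shift mm [-0.1 -0.  -1. ] rotvec [0. 0. 0.]
```

View pics/g_side.png

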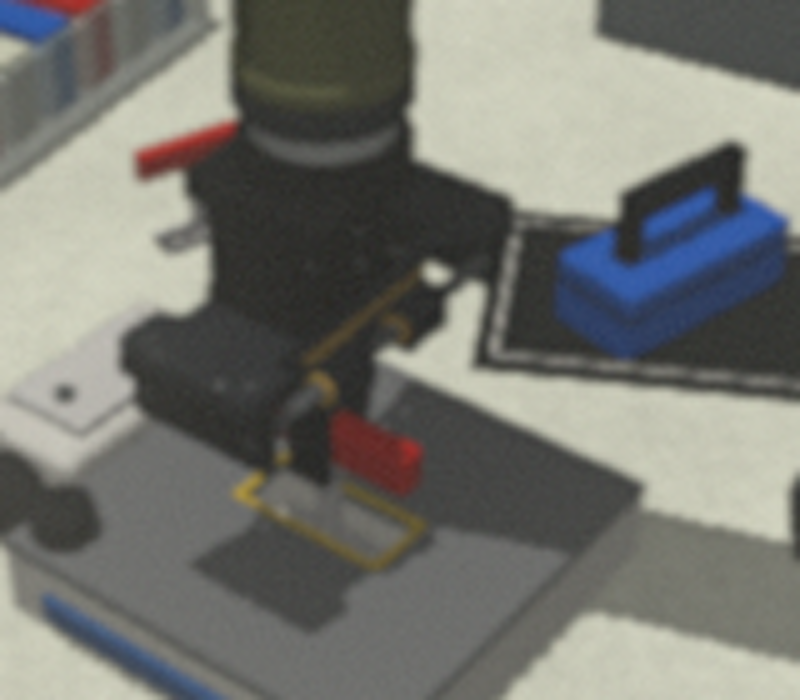

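The handle is now parallel to the slot. Drawing up gently, with a force check.

```bash
python3 -m pendant '{"slide":[[0,0,-0.004],[0,0,-0.004],[0,0,-0.003],[0,0,-0.002],[0,0,-0.002],[0,0,-0.002],[0,0,0]],"delta_rot":[[0,0,0],[0,0,0],[0,0,0],[0,0,0],[0,0,0],[0,0,0],[0,0,0]],"hand":[0,0,0,0,0,0,0]}'
python3 -m pendant '{"slide":[[0,0,-0.002],[0,0,-0.002],[0,0,-0.002],[0,0,0]],"delta_rot":[[0,0,0],[0,0,0],[0,0,0],[0,0,0]],"hand":[0,0,0,0]}'
python3 go.py 503.5 -17.8 130 -0.122
```

```text
time_s: 15.35
eef_pos: [503.8, -17.8, 93.3]
orientation: [3.142, -0.0, -0.122]
force: [-0.2, -0.1, -2.6]
grip_width: 16.0
time_s: 15.75
eef_pos: [503.9, -17.8, 99.4]
orientation: [3.141, -0.001, -0.122]
force: [0.2, -0.3, -2.4]
grip_width: 15.4
t 15.75 pos [503.9 -17.8  99.4] rpy [ 3.141e+00 -1.000e-03 -1.220e-01] grip 15.4 F [ 0.2 -0.3 -2.4]
shift mm [ -0.3   0.1 -30.6] rotvec [ 0.    -0.001 -0.   ]
```

```bash
python3 -m pendant '{"slide":[[0,0,-0.002],[0,0,-0.002],[0,0,-0.003],[0,0,-0.003],[0,0,-0.003],[0,0,0]],"delta_rot":[[0,0,0],[0,0,0],[0,0,0],[0,0,0],[0,0,0],[0,0,0]],"hand":[0,0,0,0,0,0]}'
python3 -m pendant '{"slide":[[0,0,-0.003],[0,0,-0.005],[0,0,-0.01],[0,0,-0.02],[0,0,-0.02],[0,0,-0.02],[0,0,-0.02],[0,0,0],[0,0,0]],"delta_rot":[[0,0,0],[0,0,0],[0,0,0],[0,0,0],[0,0,0],[0,0,0],[0,0,0],[0,0,0],[0,0,0]],"hand":[0,0,0,0,0,0,0,0,0]}'
python3 - <<'E'
from h import *
crop(imaging.camera('side'),200,60,380,250,4,f'pics/h_side.png')
E
python3 go.py 476 311 200 -0.122
```

```text
time_s: 16.35
eef_pos: [504.1, -17.8, 112.6]
orientation: [3.141, -0.001, -0.122]
force: [0.3, -0.2, -2.9]
grip_width: 15.8
time_s: 17.25
eef_pos: [503.7, -17.8, 210.3]
orientation: [3.141, -0.001, -0.122]
force: [-0.3, -0.9, -3.2]
grip_width: 16.0
t 17.3 pos [503.1 -17.8 209.4] rpy [ 3.141e+00  1.000e-03 -1.220e-01] grip 16.0 F [ 0.   0.6 -3.1]
shift mm [ -67.  -323.1    9.4] rotvec [ 0.     0.001 -0.   ]
```

View pics/h_side.png

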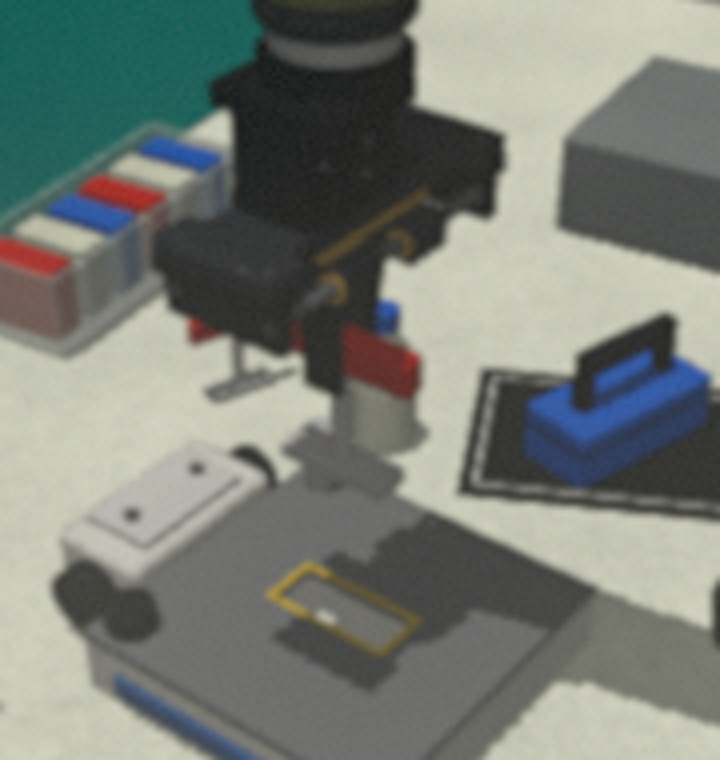

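The key is out of the slot, hanging upright. Carrying it over the tray.

```bash
python3 -m pendant '{"slide":[[-0.0037,-0.018,0],[-0.007,-0.034,0],[-0.0073,-0.035,0],[-0.0073,-0.035,0],[-0.0073,-0.035,0],[-0.0073,-0.035,0],[-0.0073,-0.035,0],[-0.0073,-0.035,0],[-0.007,-0.034,0],[-0.0055,-0.027,0]],"delta_rot":[[0,0,0],[0,0,0],[0,0,0],[0,0,0],[0,0,0],[0,0,0],[0,0,0],[0,0,0],[0,0,0],[0,0,0]],"hand":[0,0,0,0,0,0,0,0,0,0]}'
python3 -m pendant '{"slide":[[0,0,0],[0,0,0.02],[0,0,0.03],[0,0,0.03],[0,0,0.025],[0,0,0.01],[0,0,0],[0,0,0]],"delta_rot":[[0,0,0],[0,0,0],[0,0,0],[0,0,0],[0,0,0],[0,0,0],[0,0,0],[0,0,0]],"hand":[0,0,0,0,0,0,0,0]}'
python3 - <<'E'
from h import *
crop(imaging.camera('side'),100,180,300,380,4,f'pics/i_side.png')
print(telemetry.sense()['joint_positions'].round(2))
E
python3 go.py 476 311 65 -0.122
```

```text
time_s: 18.3
eef_pos: [475.0, 312.9, 208.5]
orientation: [3.141, 0.002, -0.12]
force: [0.5, 0.2, -2.4]
grip_width: 15.7
time_s: 19.1
eef_pos: [476.9, 311.1, 95.7]
orientation: [-3.141, -0.001, -0.122]
force: [0.0, 0.2, -2.1]
grip_width: 16.0
[ 0.    0.33 -0.73  1.78  0.25  1.12 -2.51]
t 19.15 pos [477.3 311.4  96.3] rpy [-3.14e+00 -2.00e-03 -1.22e-01] grip 15.9 F [ 0.  -0.2 -1. ]
shift mm [-1.3  0.6 31.3] rotvec [-0.001 -0.002 -0.   ]
```

View pics/i_side.png

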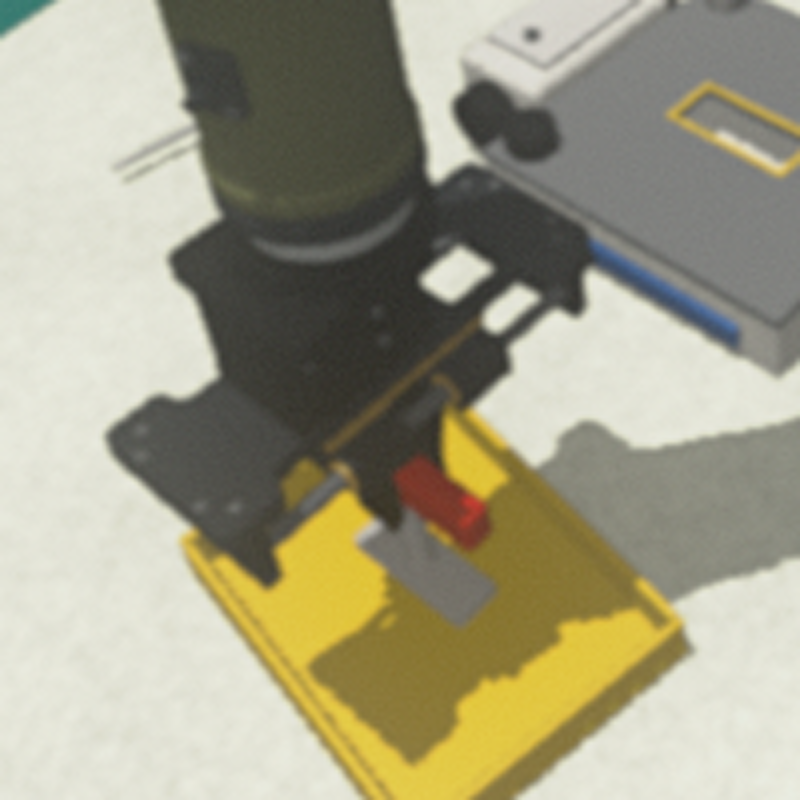

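The key's plate hangs level over the tray's middle. Lowering it gently.

```bash
python3 -m pendant '{"slide":[[0,0,0.01],[0,0,0.008],[0,0,0.005],[0,0,0.003],[0,0,0.002],[0,0,0],[0,0,0]],"delta_rot":[[0,0,0],[0,0,0],[0,0,0],[0,0,0],[0,0,0],[0,0,0],[0,0,0]],"hand":[0,0,0,0,0,0,0]}'
python3 go.py 476 311 65 -0.122
```

```text
time_s: 19.85
eef_pos: [476.6, 311.1, 67.2]
orientation: [-3.141, -0.0, -0.122]
force: [-0.1, -0.3, -3.2]
grip_width: 15.7
t 19.85 pos [476.6 311.1  67.2] rpy [-3.141 -0.    -0.122] grip 15.7 F [-0.1 -0.3 -3.2]
shift mm [-0.6  0.2  2.2] rotvec [-0. -0. -0.]
```

```bash
python3 -m pendant '{"slide":[[0,0,0.001],[0,0,0.001],[0,0,0],[0,0,0]],"delta_rot":[[0,0,0],[0,0,0],[0,0,0],[0,0,0]],"hand":[0,0,0,0]}'
python3 go.py 476 311 65 -0.122
```

```text
time_s: 20.25
eef_pos: [476.7, 311.1, 65.3]
orientation: [-3.141, -0.001, -0.122]
force: [0.6, 0.7, -0.6]
grip_width: 15.8
t 20.25 pos [476.7 311.1  65.3] rpy [-3.141e+00 -1.000e-03 -1.220e-01] grip 15.8 F [ 0.6  0.7 -0.6]
shift mm [-0.7  0.1  0.3] rotvec [-0.    -0.001 -0.   ]
```

```bash
python3 -m pendant '{"slide":[[0,0,0.001],[0,0,0],[0,0,0]],"delta_rot":[[0,0,0],[0,0,0],[0,0,0]],"hand":[0,0,0]}'
python3 -m pendant '{"slide":[[0,0,0],[0,0,0],[0,0,0],[0,0,0],[0,0,-0.01],[0,0,-0.03],[0,0,-0.04],[0,0,-0.04],[0,0,-0.03],[0,0,0]],"delta_rot":[[0,0,0],[0,0,0],[0,0,0],[0,0,0],[0,0,0],[0,0,0],[0,0,0],[0,0,0],[0,0,0],[0,0,0]],"hand":[0.05,0.05,0.05,0.05,0.05,0.05,0.05,0.05,0.05,0.05]}'
python3 - <<'E'
from h import *
s=imaging.camera('side');cv2.imwrite('pics/side2.png',s)
crop(s,100,180,300,380,3,'pics/j_side.png')
print(telemetry.sense()['force'])
E
```

```text
time_s: 20.55
eef_pos: [476.8, 311.2, 65.2]
orientation: [3.142, -0.001, -0.122]
force: [-1.1, -1.6, 5.8]
grip_width: 15.6
time_s: 21.55
eef_pos: [478.6, 313.1, 219.8]
orientation: [-3.136, -0.008, -0.122]
force: [0.3, 1.1, 0.4]
grip_width: 49.7
[ 0.31048277  0.30873985 -0.30543933]
```

View pics/side2.png

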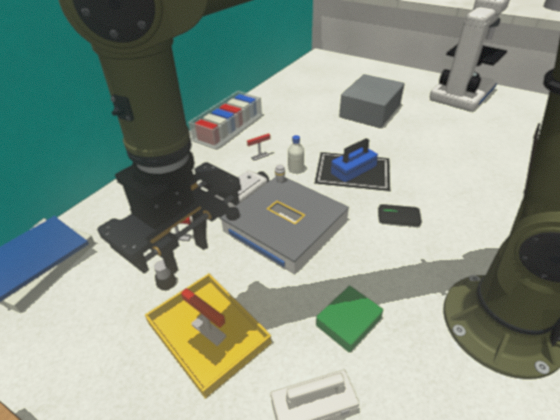

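The key stands upright in the tray (205,310) and the case on the mat (355,160). Moving the arm aside to check from the top.

```bash
python3 -m pendant '{"slide":[[0,0.02,0],[0,0.035,0],[0,0.035,0],[0,0.035,0],[0,0.035,0],[0,0.035,0],[0,0.035,0],[0,0.02,0],[0,0,0],[0,0,0]],"delta_rot":[[0,0,0],[0,0,0],[0,0,0],[0,0,0],[0,0,0],[0,0,0],[0,0,0],[0,0,0],[0,0,0],[0,0,0]],"hand":[0.05,0.05,0.05,0.05,0.05,0.05,0.05,0.05,0.05,0.05]}'
python3 - <<'E'
from m import *
t=imaging.camera('top');cv2.imwrite('pics/top2.png',t)
H,S,V=cv2.split(cv2.cvtColor(t,cv2.COLOR_BGR2HSV))
red=((H<8)|(H>172))&(S>150)&(V>60)
print('key z97',obb('top',rect(red,130,175,220,270),97))
blue=(H>100)&(H<130)&(S>120)&(V>60)
print('case z48',obb('top',rect(blue,375,195,455,280),48))
E
```

```text
time_s: 22.6
eef_pos: [445.5, 63.1, 213.3]
orientation: [-3.141, 0.001, -0.123]
force: [-0.6, 1.4, 0.2]
grip_width: 50.3
key z97 (array([474.4, 309.4]), array([97.1, 12.6]), np.float64(-0.121))
case z48 (array([ 454.1, -316. ]), array([127.3,  58.3]), np.float64(1.208))
```

View pics/top2.png

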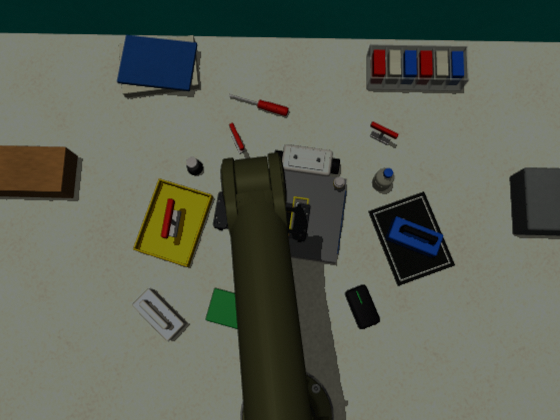

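```bash
python3 -m pendant '{"slide":[[0,0,0],[0,0,0],[0,0,0]],"delta_rot":[[0,0,0],[0,0,0],[0,0,0]],"hand":[0.05,0.05,0.05]}'; python3 -c "
from bench import order; print(order.sign_off())"
```

```text
time_s: 22.95
eef_pos: [446.0, 63.6, 213.9]
orientation: [-3.142, 0.0, -0.121]
force: [0.3, -0.5, 0.0]
grip_width: 50.0
the job is handed in; nothing more can be done
None
```

I lifted the blue case onto the middle of the mat. I then turned the red key about 1.32 rad into line, drew it out of the slot, and stood it in the yellow tray. The job was handed in at about 23 s of the 72 s allowed, and sign-off reports no verdict.

- **Case:** the last top view puts it about 1 mm from the mat's centre. It looks upright and released.
- **Key:** it measures about 2 mm from the tray's centre and looks upright in the side view. During the pull, the wrist showed only the key's own weight, about 3 N.
- **Bystanders:** the lens, eyepiece and bottle appear where they started. The arm hid the dust cap in the last top picture, so I did not check it again. The gripper stayed well above it throughout.

No check failed or disagreed by more than about 2 mm.

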